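# Mark the depth of a bored hole with a sliding depth gauge

## Task

Take the depth gauge from its wooden stand and gauge the blind hole of the hub held in the chuck: lower the rod in until it bottoms, then gently press the barrel down until its foot sits on the hub's top face, so that the rod marks the depth. Lift it out and put it back in its stand, upright and fully down, with the rod's setting unchanged, and leave the other things on the bench where they are.

Things in the scene. Friction and masses are not known exactly. Their poses are not given: they have to be found in the camera images.
- barrel_mid (a point): Depth gauge: an upright brass barrel, 28 mm diameter, 50 mm tall, mass about 0.15 kg, with a steel rod sliding through it on its axis. This point is the barrel's centre, half-way up (25 mm above its foot), and a good place to grip; z up along the barrel. At the start the gauge stands in the wooden stand with its foot on the stand's top.
- barrel_foot (a point): Centre of the flat underside (foot) of the gauge's barrel, 25 mm below its centre. Its edge is delicate: on the hub some 8 to 15 N in all is a firm, gentle press; over 25 N is too much.
- rod_tip (a point): Lower end of the gauge's steel rod: 12 mm diameter, 84 mm long, tip tapered to 8 mm over the last 3 mm, about 0.07 kg. Centre of the end face; on the barrel's axis.
- rod (a joint): How far the rod projects below the barrel's foot, in m (0.040 to 0.052 at the start; it can slide from 0 to 0.055). It stays where it is by friction: some 6 N along the axis pushes it into the barrel when moved slowly (about 0.2 N more at 10 mm/s).
- chuck: Dark steel three-jaw chuck lying flat, 130 mm diameter at its foot, top face 30 mm above the bench. It holds upright, on its axis, one of three steel hubs (hub_a, hub_b or hub_c; the other two stand in a wooden rest at the right). Fixed. Origin: centre of its underside, on the axis of the held hub and its hole; z up.
- hub_axis (a point): The held hub: a turned steel cylinder, 52 mm diameter, with a blind hole 14.4 mm in diameter (2 mm countersink) on its axis. Its top face is 58 to 84 mm above the bench, the hole 22 to 35 mm deep, its bottom 30 to 55 mm above the bench: not known beforehand, to be felt. This point: on the hole's axis, 30 mm above the bench.
- stand: Wooden gauge stand: a 66 x 66 x 62 mm block with an upright through hole 19 mm in diameter in its middle, in which the rod hangs free. Fixed. Origin: centre of its underside; z up.
- stand_top (a point): Centre of the mouth of the stand's hole, in its top face, 62 mm above the bench.
Not all that is in view belongs to the job. What is meant by the part that bears barrel_mid is not white, and is the larger of those in its own colour. Of the things like the stand, leave any that is yellow; of the rest the smaller one is meant.

How it is judged:
By the outcome, as a careful person would: the job done as asked, in the order asked, and still so for the second after the job is handed in, with the robot touching nothing.
It also fails if it takes over 61 s, if anything falls off the work surface, if the arm or the gripper's body presses on something with over 40 N, if the wrist force passes 120 N, or if a joint passes its speed limit or range.

## Robot

A 6-joint arm with a two-finger parallel gripper is mounted at the origin on the work surface. World frame = base frame: x ahead of the robot, y to its left, z up, the work surface at z = 0. Lengths are in m, angles in degrees, forces in N, time in s.
With the tool pointing down it reaches from about 0.325 to 0.9 m from the base axis. Payload 6.1 kg.
Tool frame: the origin (TCP) lies at the very end of the fingers, on their centre line; the grasp point (between the pads) lies 19 mm behind it; y points along the fingers, z is the direction in which the jaws open and shut, and the axes are right-handed (so a half turn about y gives the same grasp; the last joint's range is limited). The gripper opens to 87 mm and grips with 3 to 60 N. Pads are 19 mm wide; open, the fingers measure 117 mm over their backs; the gripper's body (75 mm by 190 mm) begins 51 mm behind the grasp point.
Start: joints at [57.863, 12.628, 87.462, -0, 79.91, -7.225], TCP at [0.263, 0.567, 0.223] pointing down, gripper open.
Joint ranges: [-170.65, 170.65], [-52.31, 119.04], [5.05, 147.46], [-71.25, 251.25], [11.57, 151.72], [-153.62, 153.62]. Speed limits (degrees/s): [147.25, 147.25, 172.46, 180, 180, 180].

## Interface

Orientations are given as a 3x3 rotation matrix whose columns are the frame's x, y, z axes.
In Python, from rig import ctrl, imaging gives the robot as it stands.
- The arm moves only by the shell command python3 -m jog 'ROWS' [FORCE]. ROWS is JSON, a list of rows, each a list of 7 numbers: the shift along the tool's x, y, z in units of 60 mm (1.0 is 60 mm), then the turn, a rotation vector about the tool's x, y, z in units of 10 degrees (1.0 is 10 degrees), then the opening in per cent of the stroke, from 0 (shut) to 100 (fully open). In form: [[tx, ty, tz, ax, ay, az, gripper], ...]. A call has 1 to 10 rows; each row is the pose to reach, as a shift and turn from the pose commanded when the call began, along the tool's axes at that moment; what a row does not reach only later rows make up. A row lasts 1/8 s, in which the tool goes at most 62.5 mm and 10.7 degrees, less where a joint would pass 70% of its speed; a pose out of reach is approached as far as the arm can. A call with a gripper value outside its range is refused whole. The fingers move at their own pace and stop on an object; FORCE is the grip in N (left out, the last holds). Time passes only in rows, so rows that repeat a pose let the fingers close. It gives the time, the measured TCP pose, the force and the opening at its end, in the units of the state.
- ctrl.get_obs(): the state, without advancing time (a new reading comes with each control period).
- imaging.capture(name): name is "scene" or "top" or "wrist"; returns a dict with "image" (400x640x3 uint8, red, green, blue), "range_z" (400x640 float32, m along the optical axis (not along the pixel's ray), 0 where there is no reading), "intrinsics" (3x3 intrinsics, pixels), "origin" and "rotation" of the camera in the world; the wrist camera has in their place "T_tool_cam" (4x4, takes a point from camera to tool coordinates, whose origin is the TCP and whose axes are the tool frame's). Camera axes: x right, y down, z forward; pixel columns grow to the right and rows downward; lengths in m; the calibration is good to about 2 mm. A picture is of the moment at which its call begins: read the wrist's pose just before it.
- ctrl.finish_job(): hands the job in, once; it reports no verdict.
Trained networks look in a picture, given as the dict that the camera call returned (one of the last four; its "shot" number tells which), for a name from the list of things; names that differ only in an ending like _2 or _b are one class to them, and where a whole thing is asked for, a point or a joint stands for the part that bears it (a point fixed in the world has none). Each returns a list of dicts, best first, with "confidence" (0 to 1); they miss things now and then, are a little off and sometimes report something else, mostly with a low value. They report only what shows in the picture. A call takes as long as a camera call. They do not tell look-alikes from the thing itself.
- imaging.outline_of(query, picture): "mask" (400x640 bool, what is visible of it) and "rect" ([centre column, centre row, width, height] in pixels, round what is visible of it).
The state is a dict: "time_s": time; "joints": joint angles; "qd": joint speeds; "joint_efforts": joint torques, N m; "position": TCP position; "orientation": TCP orientation; "contact_force": force on the tool from outside, world axes, zero at the start; "wrist_torque": the same for the moment, N m; "opening": finger opening in m.
Only numpy, scipy, OpenCV 4.12 (cv2) and the standard library are available. Lean on these libraries where they do the work, as an engineer would, in place of code of your own. Each camera call takes 0.05 s, during which the arm holds its last target.

## Working session

There is one attempt and no reset: what is moved stays moved. The work goes in short steps, Python scripts to look and compute and a shell command to move; the robot and the scene stay as the last step left them, time stands still between calls to the robot, and variables do not carry over. Pictures are saved under pics/ and viewed, and the job is handed in when it is done.

```bash
ls; mkdir -p pics; python3 - <<'E'
from rig import ctrl, imaging
import cv2,pickle
print(ctrl.get_obs())
for n in ["scene","top"]:
    p=imaging.capture(n); pickle.dump(p,open(f"pics/{n}0.pkl","wb"))
    cv2.imwrite(f"pics/{n}0.png",p["image"][:,:,::-1])
    print(n,p["origin"],p["rotation"],p["intrinsics"])
    for q in ["barrel_mid","stand","chuck","hub_axis","hub_a"]:
        try:
            for d in imaging.outline_of(q,p): print(n,q,d["confidence"],d["rect"],d["mask"].sum())
        except Exception as e: print(q,e)
E
```

```text
pics
{'time_s': 0.0, 'joints': array([ 5.78621541e+01,  1.26758242e+01,  8.75249784e+01,  4.46163071e-04,
        7.99101272e+01, -7.22706075e+00]), 'qd': array([-0.00090284, -0.08888562, -0.08137143,  0.09524631,  0.00778326,
       -0.04050297]), 'joint_efforts': array([-1.63758137e-03, -4.94593978e+01, -3.87384045e+01,  6.99508097e-02,
        5.71569835e-02, -1.61901917e-04]), 'position': array([0.26294621, 0.56631871, 0.22143822]), 'orientation': array([[ 9.06964036e-01, -1.03640949e-03,  4.21206794e-01],
       [-4.21207995e-01, -1.63534453e-03,  9.06962596e-01],
       [-2.51166413e-04, -9.99998126e-01, -1.91974264e-03]]), 'contact_force': array([ 0.02871871, -0.45861813, -0.09793472]), 'wrist_torque': array([-0.0050326 ,  0.01814806, -0.0038937 ]), 'opening': 0.0870641984649242}
scene [0.89341317 0.21007607 0.59361011] [[-0.03328436  0.77595489 -0.62990964]
 [ 0.99939874  0.01971591 -0.02852106]
 [-0.00971181 -0.6304802  -0.77614457]] [[365.44432519   0.         322.64611476]
 [  0.         365.44432519 203.17018008]
 [  0.           0.           1.        ]]
scene barrel_mid
[... 475 characters left out ...]
8781e-04 -9.81673075e-01  1.90572515e-01]
 [-9.99969639e-01 -1.78041989e-03 -7.58630202e-03]
 [ 7.78656752e-03 -1.90564438e-01 -9.81643807e-01]] [[430.88347225   0.         315.98996118]
 [  0.         430.88347225 192.88055573]
 [  0.           0.           1.        ]]
top barrel_mid 0.71 [265.2, 162.8, 13.2, 24.2] 196
top barrel_mid 0.69 [263.8, 208.8, 16.3, 19.0] 187
top barrel_mid 0.41 [253.4, 130.2, 9.8, 14.9] 91
top stand 0.88 [266.8, 169.5, 44.2, 48.2] 928
top stand 0.82 [205.8, 259.2, 50.4, 46.2] 1314
top stand 0.6 [275.1, 269.2, 59.7, 57.5] 2155
top hub_axis 0.94 [371.9, 179.8, 55.2, 58.4] 2110
hub_a it knows: barrel_foot, barrel_mid, chuck, hub_axis, rod, rod_tip, stand, stand_top
```

View pics/scene0.png

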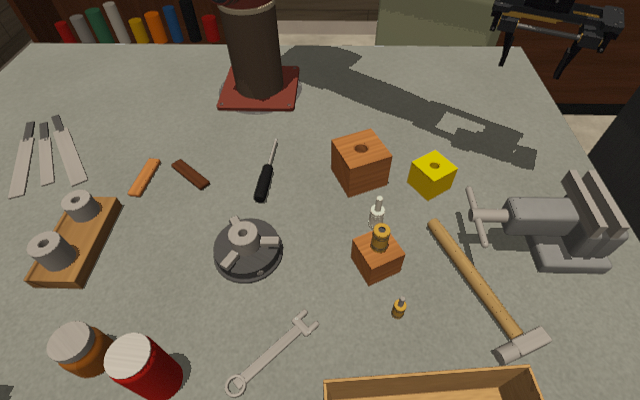

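View pics/top0.png

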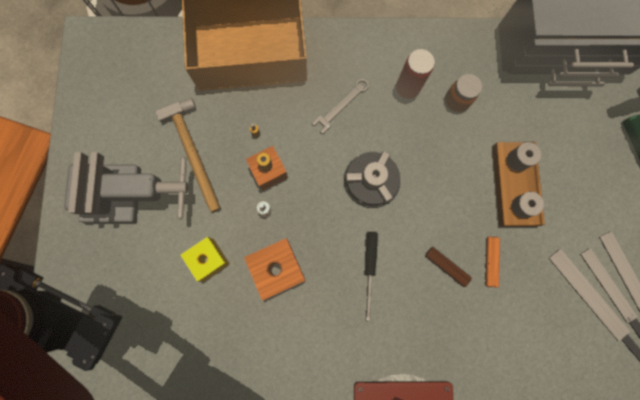

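```bash
cat > h.py <<'E'
import numpy as np,cv2
def cloud(p,T=None):
    K=p["intrinsics"];Z=p["range_z"];v,u=np.indices(Z.shape)
    X=np.stack([(u-K[0,2])/K[0,0]*Z,(v-K[1,2])/K[1,1]*Z,Z],-1)
    if T is None: R,o=p["rotation"],p["origin"]
    else: R,o=T[:3,:3],T[:3,3]
    W=X@np.array(R).T+np.array(o); W[Z==0]=np.nan
    return W
def wristT(p,obs):
    T=np.eye(4);T[:3,:3]=obs["orientation"];T[:3,3]=obs["position"]
    return T@p["T_tool_cam"]
def circ(P):
    A=np.c_[2*P,np.ones(len(P))];s=np.linalg.lstsq(A,(P**2).sum(1),rcond=None)[0]
    return s[:2],np.sqrt(s[2]+s[:2]@s[:2])
E
python3 - <<'E'
import pickle,numpy as np
from h import *
for n,boxes in dict(top=dict(gauge=(250,145,282,190),white=(254,198,274,220),small=(246,120,262,140),chuck=(340,148,405,210),yellow=(180,235,228,282),big=(245,238,305,300)),scene=dict(gauge=(350,222,408,286),white=(366,192,390,228),small=(390,292,410,320),chuck=(212,214,285,282))).items():
    p=pickle.load(open(f"pics/{n}0.pkl","rb"));W=cloud(p)
    for k,(a,b,c,d) in boxes.items():
        P=W[b:d,a:c].reshape(-1,3);P=P[~np.isnan(P[:,0])]
        print(n,k,"zmax",np.percentile(P[:,2],99.8).round(4))
        h=np.arange(0.005,0.15,0.01)
        for z in h:
            Q=P[(P[:,2]>z)&(P[:,2]<=z+.01)]
            if len(Q)>8: print("  z%.3f n%d mean %s ext %s"%(z,len(Q),Q.mean(0).round(3),np.r_[Q.min(0),Q.max(0)][[0,3,1,4]].round(3)))
E
```

```text
top gauge zmax 0.1147
  z0.005 n27 mean [0.522 0.282 0.011] ext [0.511 0.534 0.26  0.304]
  z0.015 n21 mean [0.523 0.281 0.021] ext [0.511 0.534 0.259 0.303]
  z0.025 n27 mean [0.522 0.283 0.03 ] ext [0.51  0.535 0.259 0.305]
  z0.035 n25 mean [0.523 0.28  0.04 ] ext [0.511 0.534 0.258 0.304]
  z0.045 n28 mean [0.523 0.28  0.049] ext [0.511 0.536 0.257 0.305]
  z0.055 n645 mean [0.551 0.289 0.062] ext [0.511 0.598 0.256 0.324]
  z0.065 n28 mean [0.545 0.289 0.069] ext [0.522 0.57  0.267 0.319]
  z0.075 n16 mean [0.544 0.288 0.08 ] ext [0.54  0.554 0.277 0.304]
  z0.085 n17 mean [0.546 0.285 0.09 ] ext [0.541 0.556 0.277 0.301]
  z0.095 n27 mean [0.548 0.29  0.101] ext [0.541 0.562 0.278 0.303]
  z0.105 n140 mean [0.554 0.291 0.111] ext [0.541 0.568 0.277 0.304]
top white zmax 0.0866
  z0.005 n11 mean [0.456 0.291 0.011] ext [0.451 0.471 0.283 0.307]
  z0.015 n11 mean [0.456 0.291 0.019] ext [0.451 0.467 0.283 0.304]
  z0.025 n9 mean [0.454 0.291 0.03 ] ext [0.451 0.46  0.283 0.301]
  z0.035 n13 mean [0.457 0.289 0.042] ext [0.451 0.467 0.282 0.306]
  z0.045 n90 mean [0.463 0.295 0.05
[... 3766 characters left out ...]
0.649 0.319 0.037] ext [0.639 0.656 0.312 0.329]
  z0.045 n15 mean [0.649 0.318 0.051] ext [0.645 0.651 0.316 0.322]
  z0.055 n29 mean [0.648 0.32  0.059] ext [0.643 0.651 0.317 0.323]
scene chuck zmax 0.0683
  z0.005 n404 mean [0.576 0.067 0.008] ext [ 0.498  0.599 -0.008  0.117]
  z0.015 n174 mean [0.582 0.073 0.02 ] ext [0.536 0.596 0.003 0.112]
  z0.025 n1643 mean [0.547 0.055 0.03 ] ext [ 0.477  0.596 -0.007  0.114]
  z0.035 n554 mean [0.549 0.059 0.041] ext [0.479 0.593 0.013 0.114]
  z0.045 n128 mean [0.551 0.057 0.049] ext [0.487 0.588 0.023 0.11 ]
  z0.055 n142 mean [0.547 0.057 0.061] ext [0.509 0.562 0.03  0.078]
  z0.065 n500 mean [0.537 0.053 0.067] ext [0.51  0.561 0.027 0.077]
```

```bash
python3 -m jog '[[1,0,-0.34,0,0,0,100],[2,0,-0.68,0,0,0,100],[3,0,-1.02,0,0,0,100],[4,0,-1.35,0,0,0,100],[5,0,-1.69,0,0,0,100],[5.8,0,-1.96,0,0,0,100],[6.35,0,-2.15,0,0,0,100],[6.35,0,-2.15,0,0,0,100],[6.35,0,-2.15,0,0,0,100]]'
python3 - <<'E'
from rig import ctrl, imaging
import pickle
from h import *
o=ctrl.get_obs();p=imaging.capture("wrist");print(o["position"],o["joints"])
pickle.dump((o,p),open("pics/w1.pkl","wb"));cv2.imwrite("pics/w1.png",p["image"][:,:,::-1])
print(p["T_tool_cam"],p["intrinsics"])
W=cloud(p,wristT(p,o))
for d in imaging.outline_of("barrel_mid",p):
    P=W[d["mask"]];P=P[~np.isnan(P[:,0])]
    print(d["confidence"],d["rect"],np.nanpercentile(P,[1,50,99],axis=0).round(4))
    Q=P[P[:,2]>0.1085]
    if len(Q)>20: print(len(Q),(np.percentile(Q,[0.5,99.5],axis=0)).round(4), cv2.minEnclosingCircle((Q[:,:2]*1000).astype('f4')))
E
```

```text
time_s: 1.62
position: [0.5541, 0.2897, 0.2224]
orientation: [[0.907, -0.001, 0.421], [-0.421, 0.0, 0.907], [-0.001, -1.0, 0.0]]
contact_force: [-0.2, 0.0, -0.1]
opening: 0.0871
[0.55405379 0.28965053 0.22240377] [ 2.03609448e+01  1.26798771e+01  8.74157743e+01  3.04565416e-02
  7.99322543e+01 -4.47171888e+01]
[[ 1.35554475e-03  9.58107541e-01  2.86405487e-01 -7.92025626e-02]
 [ 8.57009099e-04 -2.86406758e-01  9.58107736e-01 -1.60879799e-01]
 [ 9.99998714e-01 -1.05330581e-03 -1.20934406e-03  6.87472543e-06]
 [ 0.00000000e+00  0.00000000e+00  0.00000000e+00  1.00000000e+00]] [[308.42832646   0.         325.44998245]
 [  0.         308.42832646 197.69046374]
 [  0.           0.           1.        ]]
0.72 [379.2, 231.3, 20.1, 29.3] [[ 0.6355  0.3109 -0.0017]
 [ 0.6414  0.3212  0.0338]
 [ 0.6563  0.3317  0.0599]]
0.69 [296.2, 102.1, 29.3, 29.6] [[ 0.4502  0.2824 -0.001 ]
 [ 0.4646  0.2974  0.0489]
 [ 0.4766  0.3089  0.0838]]
0.67 [325.4, 187.9, 33.4, 39.7] [[0.5393 0.2767 0.0609]
 [0.5497 0.2912 0.1097]
 [0.565  0.3033 0.1121]]
533 [[0.5398 0.2764 0.1088]
 [0.5654 0.303  0.1123]] ((552.9436645507812, 289.6169128417969), 13.871045112609863)
0.46 [325.2, 177.8, 87.5, 90.4] [[ 0.5112  0.2487 -0.0006]
 [ 0.5442  0.2968  0.0605]
 [ 0.5926  0.3312  0.0625]]
```

View pics/w1.png

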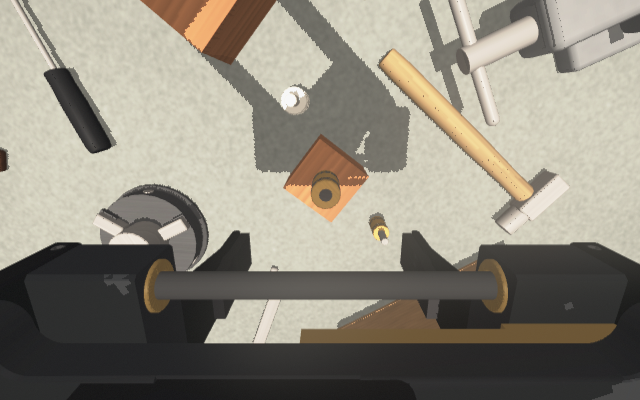

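```bash
python3 -m jog '[[0,0.8,0,0,0,0,100],[0,1.6,0,0,0,0,100],[0,2.2,0,0,0,0,100],[0,2.4,0,0,0,0,100],[0,2.55,0,0,0,0,100],[0,2.55,0,0,0,0,100],[0,2.55,0,0,0,0,100]]' 45
python3 -m jog '[[0,0,0,0,0,0,60],[0,0,0,0,0,0,40],[0,0,0,0,0,0,20],[0,0,0,0,0,0,15],[0,0,0,0,0,0,15],[0,0,0,0,0,0,15]]' 45
```

```text
time_s: 2.6
position: [0.5556, 0.2899, 0.0713]
orientation: [[0.907, 0.003, 0.421], [-0.421, 0.001, 0.907], [0.002, -1.0, 0.002]]
contact_force: [-0.2, 0.7, -0.2]
opening: 0.0869
time_s: 3.35
position: [0.5545, 0.2893, 0.0695]
orientation: [[0.907, -0.0, 0.421], [-0.421, -0.0, 0.907], [-0.0, -1.0, -0.0]]
contact_force: [-0.4, -0.3, -0.2]
opening: 0.0349
```

```bash
python3 -m jog '[[0,0,0,0,0,0,10],[0,0,0,0,0,0,10],[0,0,0,0,0,0,10],[0,0,0,0,0,0,10]]' 45
```

```text
time_s: 3.85
position: [0.5545, 0.2894, 0.0695]
orientation: [[0.907, -0.0, 0.421], [-0.421, 0.0, 0.907], [-0.0, -1.0, -0.0]]
contact_force: [0.4, -0.2, -0.0]
opening: 0.0273
```

```bash
python3 -m jog '[[0,-0.3,0,0,0,0,10],[0,-0.8,0,0,0,0,10],[0,-1.4,0,0,0,0,10],[0,-1.9,0,0,0,0,10],[0,-1.9,0,0,0,0,10],[0,-1.9,0,0,0,0,10]]'
python3 - <<'E'
from rig import ctrl, imaging
import pickle
from h import *
o=ctrl.get_obs();print(o["position"],o["contact_force"],o["opening"])
for n in ["wrist","scene","top"]:
    p=imaging.capture(n)
    pickle.dump((o,p),open(f"pics/{n}2.pkl","wb"));cv2.imwrite(f"pics/{n}2.png",p["image"][:,:,::-1])
    W=cloud(p,wristT(p,o) if n=="wrist" else None)
    for q in ["rod_tip","rod","barrel_mid","hub_axis","stand_top"]:
      for d in imaging.outline_of(q,p):
        P=W[d["mask"]];P=P[~np.isnan(P[:,0])]
        print(n,q,d["confidence"],d["rect"],np.nanpercentile(P,[1,50,99],axis=0).round(4).tolist())
    # hub top
    for r in [1]:
        m=(abs(W[...,0]-.536)<.03)&(abs(W[...,1]-.054)<.03)&(W[...,2]>.06)&(W[...,2]<.075)
        P=W[m]
        if len(P)>30: 
            z=np.median(P[:,2]);P=P[abs(P[:,2]-z)<.003]
            print(n,"hub",len(P),z,cv2.minEnclosingCircle((P[:,:2]*1000).astype('f4')))
E
```

```text
time_s: 4.6
position: [0.5539, 0.2891, 0.1826]
orientation: [[0.907, -0.001, 0.421], [-0.421, -0.0, 0.907], [-0.001, -1.0, -0.001]]
contact_force: [0.1, 0.4, -3.2]
opening: 0.0273
[0.5538628  0.28911367 0.18263743] [ 0.0656261   0.40067499 -3.21671076] 0.027268155052740318
wrist rod_tip 0.64 [324.2, 215.9, 14.5, 13.7] [[0.5463, 0.2704, 0.0611], [0.5473, 0.2909, 0.1431], [0.5734, 0.295, 0.153]]
wrist rod_tip 0.56 [287.5, 101.0, 21.6, 17.2] [[0.458, 0.29, 0.0472], [0.4642, 0.2961, 0.0823], [0.4692, 0.301, 0.0844]]
wrist rod 0.67 [286.5, 97.3, 17.0, 16.1] [[0.4546, 0.2895, 0.0459], [0.4642, 0.2959, 0.0821], [0.4696, 0.301, 0.0844]]
wrist rod 0.47 [324.3, 215.8, 13.6, 7.3] [[0.5401, 0.2855, 0.1319], [0.5475, 0.292, 0.1428], [0.5529, 0.2956, 0.1757]]
wrist barrel_mid 0.8 [292.1, 101.6, 32.5, 36.0] [[0.4503, 0.2824, -0.0012], [0.4652, 0.2975, 0.0488], [0.4771, 0.3088, 0.0839]]
wrist barrel_mid 0.72 [383.9, 239.9, 20.7, 25.3] [[0.6339, 0.3117, 0.0023], [0.6379, 0.3209, 0.0264], [0.6476, 0.3307, 0.0383]]
wrist barrel_mid 0.7 [324.9, 261.1, 62.8, 105.2] [[0.5385, 0.2773, 0.1341], [0.5428, 0.2
[... 1868 characters left out ...]
8, 0.0628]]
scene stand_top 0.68 [378.4, 256.1, 55.7, 57.5] [[0.5141, 0.2458, -0.0008], [0.5675, 0.2859, 0.0601], [0.5976, 0.3312, 0.0633]]
scene stand_top 0.64 [359.5, 174.2, 61.2, 49.8] [[0.3132, 0.2038, -0.0012], [0.3771, 0.24, 0.0385], [0.5569, 0.321, 0.257]]
scene hub 532 0.06646317681101321 ((535.3478393554688, 51.4263801574707), 26.89076042175293)
top hub_axis 0.68 [371.6, 179.2, 58.2, 58.6] [[0.4754, -0.0038, 0.0002], [0.5256, 0.0603, 0.0298], [0.5927, 0.1169, 0.0542]]
top stand_top 0.85 [202.4, 259.0, 40.8, 41.6] [[0.3128, 0.3808, -0.0001], [0.3553, 0.4163, 0.0615], [0.3977, 0.4557, 0.0656]]
top hub 385 0.06663630491904182 ((535.8367309570312, 54.69767379760742), 26.022371292114258)
```

View pics/scene2.png

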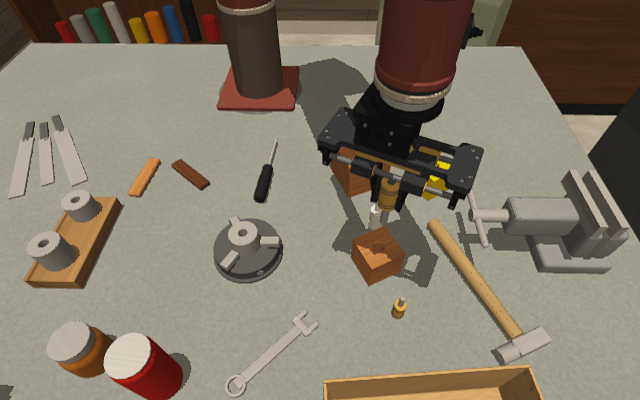

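View pics/wrist2.png

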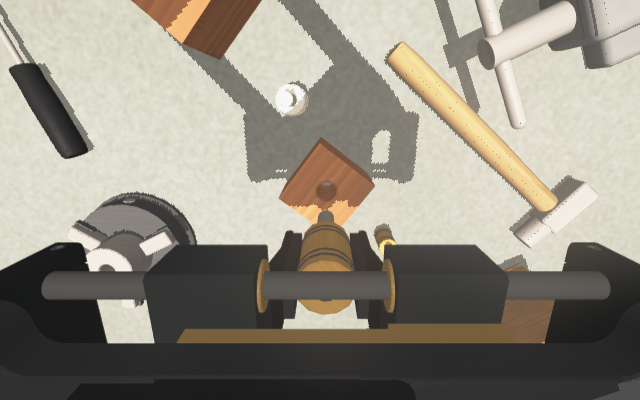

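```bash
python3 -m jog '[[0.2,0,-0.5,0,0,0,10],[0.5,0,-1.3,0,0,0,10],[0.8,0,-2.1,0,0,0,10],[1.1,0,-2.9,0,0,0,10],[1.3,0,-3.5,0,0,0,10],[1.38,0,-3.69,0,0,0,10],[1.38,0.5,-3.69,0,0,0,10],[1.38,0.5,-3.69,0,0,0,10],[1.38,0.5,-3.69,0,0,0,10]]'
python3 - <<'E'
from rig import ctrl, imaging
import pickle
from h import *
o=ctrl.get_obs();print(o["position"],o["contact_force"],o["opening"])
for n in ["wrist","scene"]:
    p=imaging.capture(n)
    pickle.dump((o,p),open(f"pics/{n}3.pkl","wb"));cv2.imwrite(f"pics/{n}3.png",p["image"][:,:,::-1])
    W=cloud(p,wristT(p,o) if n=="wrist" else None)
    for q in ["rod_tip","rod","barrel_mid","hub_axis"]:
      for d in imaging.outline_of(q,p):
        P=W[d["mask"]];P=P[~np.isnan(P[:,0])]
        print(n,q,d["confidence"],d["rect"],np.nanpercentile(P,[1,50,99],axis=0).round(4).tolist())
p=pickle.load(open("pics/wrist3.pkl","rb"))[1]
cv2.imwrite("pics/w3c.png",cv2.resize(p["image"][120:260,250:400,::-1],None,fx=4,fy=4,interpolation=cv2.INTER_CUBIC))
E
```

```text
time_s: 6.62
position: [0.5366, 0.0543, 0.1542]
orientation: [[0.907, 0.0, 0.42], [-0.42, 0.0, 0.907], [0.0, -1.0, 0.0]]
contact_force: [-0.6, 0.3, -2.2]
opening: 0.0276
[0.53663494 0.05434097 0.15417202] [-0.55858845  0.27818285 -2.22127435] 0.027573307054125723
wrist rod_tip 0.66 [635.4, 179.8, 9.2, 13.7] [[0.6413, 0.3162, 0.0335], [0.6437, 0.3179, 0.0381], [0.6478, 0.3248, 0.0431]]
wrist rod_tip 0.53 [326.8, 216.6, 16.3, 15.9] [[0.5221, 0.0478, 0.0655], [0.5303, 0.0573, 0.1149], [0.5455, 0.0628, 0.1478]]
wrist rod 0.52 [634.7, 181.6, 9.8, 8.1] [[0.6413, 0.3161, 0.0346], [0.6441, 0.3177, 0.0383], [0.6483, 0.3216, 0.0431]]
wrist rod 0.51 [325.6, 214.7, 20.2, 9.4] [[0.528, 0.0503, 0.0644], [0.5306, 0.0567, 0.1134], [0.5486, 0.0604, 0.1302]]
wrist barrel_mid 0.95 [325.2, 262.9, 59.4, 105.4] [[0.5214, 0.042, 0.0661], [0.5256, 0.058, 0.1835], [0.5485, 0.0684, 0.1963]]
wrist barrel_mid 0.81 [616.4, 176.3, 45.2, 27.2] [[0.6358, 0.3105, -0.0016], [0.6416, 0.3152, 0.0246], [0.6637, 0.3315, 0.0417]]
wrist barrel_mid 0.71 [552.2, 10.9, 58.6, 20.8] [[0.4581, 0.2804, -0.0006], [0.4706, 0.2834, 
[... 465 characters left out ...]
6, 0.0373], [0.6495, 0.3191, 0.0529], [0.6512, 0.3234, 0.0613]]
scene barrel_mid 0.69 [396.4, 306.8, 14.2, 24.4] [[0.6407, 0.3104, 0.0032], [0.6511, 0.3178, 0.0344], [0.6567, 0.3269, 0.061]]
scene barrel_mid 0.63 [376.6, 213.8, 17.5, 31.7] [[0.4567, 0.2802, 0.0034], [0.4723, 0.2923, 0.0468], [0.4791, 0.3066, 0.0838]]
scene barrel_mid 0.62 [380.7, 258.0, 56.8, 60.6] [[0.5182, 0.2466, 0.0026], [0.5681, 0.2864, 0.0603], [0.5976, 0.3296, 0.0633]]
scene barrel_mid 0.49 [232.6, 208.2, 22.1, 27.2] [[0.493, 0.0322, 0.0545], [0.5488, 0.0536, 0.1566], [0.5524, 0.0627, 0.1861]]
scene hub_axis 0.71 [247.8, 251.3, 69.0, 67.3] [[0.4816, -0.0038, 0.0033], [0.5637, 0.0646, 0.0294], [0.5981, 0.1131, 0.0448]]
```

View pics/w3c.png

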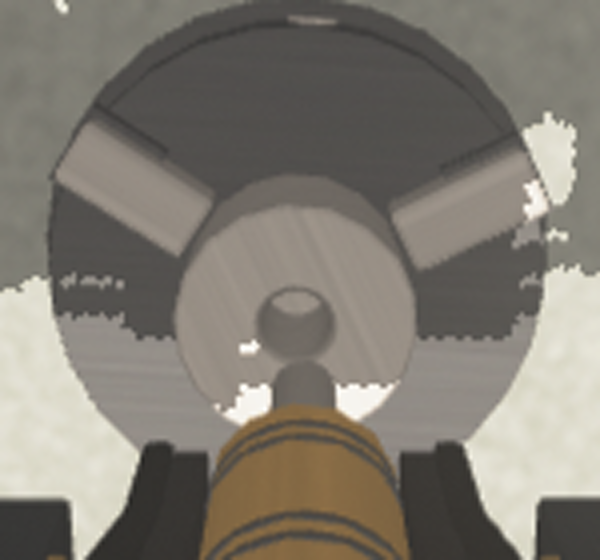

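View pics/scene3.png

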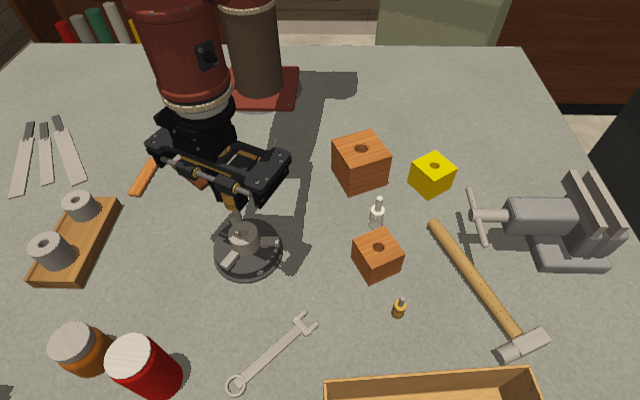

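```bash
python3 - <<'E'
import pickle
from h import *
o,p=pickle.load(open("pics/wrist3.pkl","rb"))
W=cloud(p,p["T_tool_cam"]) # tool coords
K=p["intrinsics"];T=p["T_tool_cam"]
for v in range(204,285,4):
    row=W[v,305:348];z=row[:,2];
    m=(row[:,0]<0.01)&(row[:,1]<0.055)&(row[:,0]>-.02)&(abs(z)<.018)
    if m.sum()>3: print(v,m.sum(),"x min",row[m,0].min().round(4),"y",np.median(row[m,1]).round(4),"z",z[m].min().round(4),z[m].max().round(4))
def hit(u,v,y):
    d=T[:3,:3]@np.array([(u-K[0,2])/K[0,0],(v-K[1,2])/K[1,1],1]);c=T[:3,3]
    return c+d*(y-c[1])/d[1]
yt=o["position"][2]-0.0665
print("hole",hit(324,200.75,yt))
# hub circle: top-face edge detection by depth
m=(abs(W[...,1]-yt)<.003)&(abs(W[...,0])<.04)&(abs(W[...,2])<.04)
print(m.sum(),np.median(W[m][:,1]),yt)
cs,_=cv2.findContours(m.astype('u1'),0,1);c=max(cs,key=cv2.contourArea)[:,0]
c=c[c[:,1]<215]
P=np.array([hit(u,v,yt)[[0,2]] for u,v in c]);print(circ(P))
# hole contour in image
cs,_=cv2.findContours((~m).astype('u1')[185:215,305:345],1,1)
for k in cs:
    a=cv2.contourArea(k)
    if 50<a<500:
        k=k[:,0]+[305,185];P=np.array([hit(u,v,yt)[[0,2]] for u,v in k]);print("hole",a,k.mean(0),circ(P))
E
```

```text
212 12 x min -0.007 y 0.0469 z -0.0042 0.0037
216 16 x min -0.0071 y 0.0389 z -0.0056 0.0051
220 16 x min -0.0072 y 0.0317 z -0.0054 0.0049
224 25 x min -0.0152 y 0.0038 z -0.0075 0.0065
228 34 x min -0.0156 y -0.0017 z -0.0098 0.0101
232 41 x min -0.0154 y -0.0062 z -0.0123 0.0111
236 43 x min -0.0151 y -0.011 z -0.0118 0.012
240 43 x min -0.0153 y -0.0168 z -0.0114 0.0116
244 43 x min -0.0151 y -0.0216 z -0.0109 0.0113
248 43 x min -0.0153 y -0.0256 z -0.0107 0.0108
252 43 x min -0.0154 y -0.0307 z -0.0102 0.0104
256 43 x min -0.015 y -0.0349 z -0.0099 0.0101
260 43 x min -0.0151 y -0.0383 z -0.0096 0.0097
264 43 x min -0.014 y -0.0407 z -0.0093 0.0095
268 43 x min -0.0125 y -0.041 z -0.0091 0.0092
hole [-0.00221208  0.08767202 -0.00153389]
2212 0.08852280551150941 0.08767202491227127
(array([-0.00809896, -0.00197086]), np.float64(0.01981974803595197))
hole 239.5 [323.78666667 204.86666667] (array([ 0.00026261, -0.00141088]), np.float64(0.008061676909035682))
```

```bash
python3 -m jog '[[-0.015,0.2,-0.025,0,0,0,10],[-0.015,0.5,-0.025,0,0,0,10],[-0.015,0.5,-0.025,0,0,0,10],[-0.015,0.5,-0.025,0,0,0,10]]'
python3 - <<'E'
from rig import ctrl, imaging
import pickle
from h import *
o=ctrl.get_obs();print(o["position"],o["contact_force"],o["opening"])
for n in ["wrist","scene"]:
    p=imaging.capture(n)
    pickle.dump((o,p),open(f"pics/{n}4.pkl","wb"))
    r=(slice(150,260),slice(265,385)) if n=="wrist" else (slice(180,290),slice(190,310))
    cv2.imwrite(f"pics/{n}4c.png",cv2.resize(p["image"][r][:,:,::-1],None,fx=5,fy=5,interpolation=cv2.INTER_CUBIC))
E
```

```text
time_s: 7.62
position: [0.5346, 0.0527, 0.1231]
orientation: [[0.907, -0.001, 0.421], [-0.421, 0.0, 0.907], [-0.001, -1.0, -0.0]]
contact_force: [1.0, -0.6, -1.6]
opening: 0.0272
[0.53464828 0.0526995  0.1230879 ] [ 0.98135058 -0.62915705 -1.5866051 ] 0.027188523108900763
```

View pics/wrist4c.png

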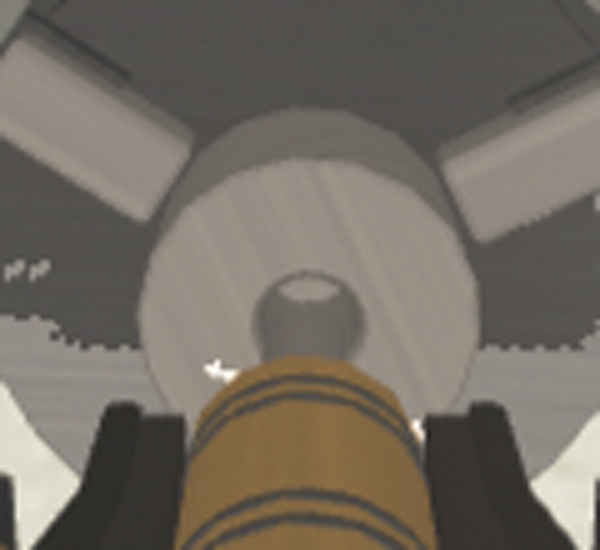

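View pics/scene4c.png

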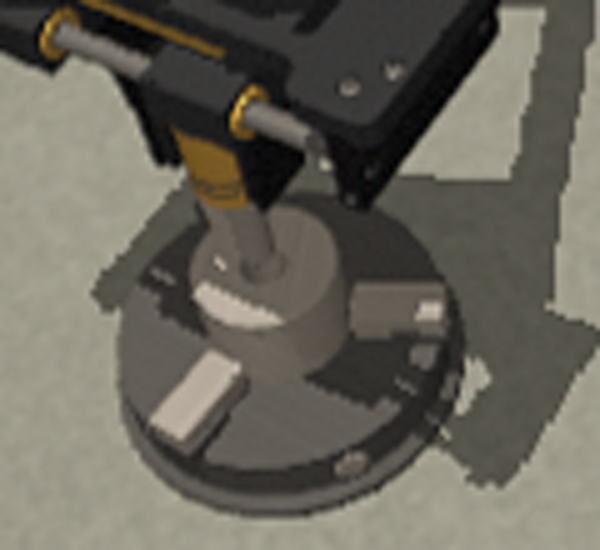

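```bash
python3 -m jog '[[0,0.03,0,0,0,0,10],[0,0.06,0,0,0,0,10],[0,0.06,0,0,0,0,10]]'; python3 -m jog '[[0,0.02,0,0,0,0,10],[0,0.04,0,0,0,0,10],[0,0.04,0,0,0,0,10]]'
python3 - <<'E'
from rig import ctrl, imaging
from h import *
o=ctrl.get_obs();print(o["position"],o["contact_force"],o["wrist_torque"])
for n in ["wrist","scene"]:
    p=imaging.capture(n)
    r=(slice(150,260),slice(265,385)) if n=="wrist" else (slice(180,290),slice(190,310))
    cv2.imwrite(f"pics/{n}5c.png",cv2.resize(p["image"][r][:,:,::-1],None,fx=5,fy=5,interpolation=cv2.INTER_CUBIC))
E
```

```text
time_s: 8.1
position: [0.5348, 0.0527, 0.1198]
orientation: [[0.907, -0.0, 0.421], [-0.421, -0.0, 0.907], [-0.0, -1.0, -0.0]]
contact_force: [-0.6, -0.5, -1.5]
opening: 0.0269
time_s: 8.48
position: [0.5347, 0.0527, 0.1174]
orientation: [[0.907, -0.0, 0.421], [-0.421, -0.0, 0.907], [-0.0, -1.0, -0.0]]
contact_force: [-0.2, -0.4, -2.5]
opening: 0.027
[0.53474506 0.052699   0.11739994] [-0.23817895 -0.35928117 -2.474312  ] [-0.02477375  0.03301419  0.03729478]
```

View pics/scene5c.png

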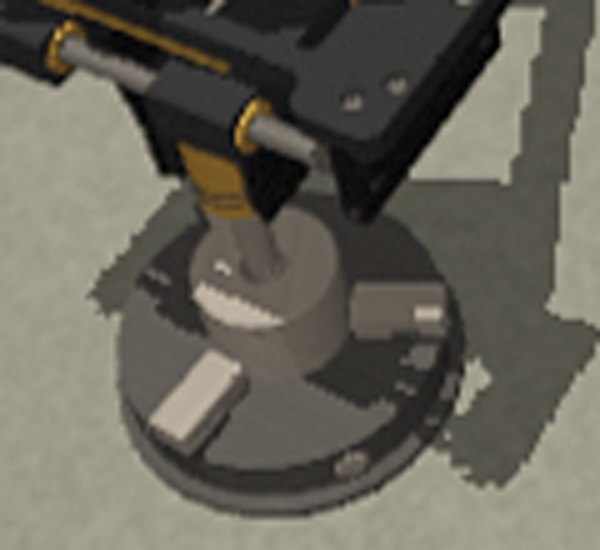

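View pics/wrist5c.png

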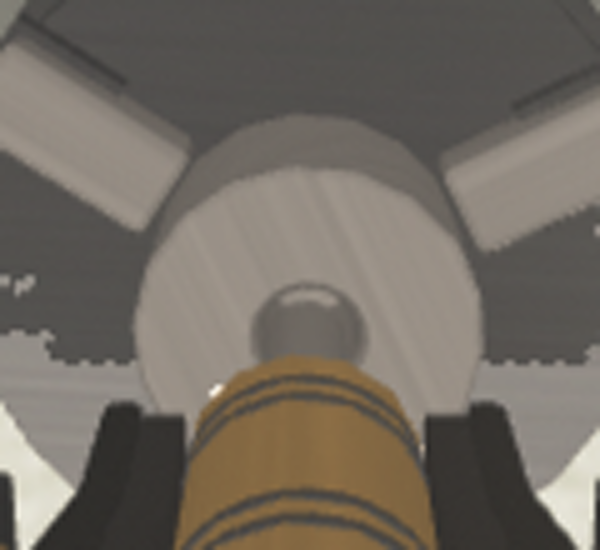

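```bash
for i in 1; do python3 -m jog '[[0,0.02,0,0,0,0,10],[0,0.04,0,0,0,0,10],[0,0.04,0,0,0,0,10]]'; python3 -m jog '[[0,0.02,0,0,0,0,10],[0,0.04,0,0,0,0,10],[0,0.04,0,0,0,0,10]]';done
python3 - <<'E'
from rig import ctrl, imaging
o=ctrl.get_obs();print(o["position"],o["contact_force"],o["wrist_torque"])
E
```

```text
time_s: 8.95
position: [0.5347, 0.0527, 0.115]
orientation: [[0.907, -0.0, 0.421], [-0.421, -0.0, 0.907], [-0.0, -1.0, -0.0]]
contact_force: [-0.0, -0.1, -2.1]
opening: 0.0272
time_s: 9.32
position: [0.5347, 0.0527, 0.1126]
orientation: [[0.907, -0.0, 0.421], [-0.421, 0.0, 0.907], [-0.0, -1.0, -0.0]]
contact_force: [0.5, -0.5, -1.9]
opening: 0.0272
[0.53472807 0.05270377 0.11256993] [ 0.47741804 -0.47725545 -1.86032646] [-0.00428516 -0.00452629 -0.03077498]
```

```bash
python3 -m jog '[[0,0.03,0,0,0,0,10],[0,0.06,0,0,0,0,10],[0,0.06,0,0,0,0,10]]'; python3 -m jog '[[0,0.03,0,0,0,0,10],[0,0.06,0,0,0,0,10],[0,0.06,0,0,0,0,10]]';
python3 - <<'E'
from rig import ctrl, imaging
from h import *
o=ctrl.get_obs();print(o["position"],o["contact_force"],o["wrist_torque"])
for n in ["wrist","scene"]:
    p=imaging.capture(n)
    r=(slice(150,260),slice(265,385)) if n=="wrist" else (slice(180,290),slice(190,310))
    cv2.imwrite(f"pics/{n}6c.png",cv2.resize(p["image"][r][:,:,::-1],None,fx=5,fy=5,interpolation=cv2.INTER_CUBIC))
E
```

```text
time_s: 9.7
position: [0.5347, 0.0527, 0.1089]
orientation: [[0.907, -0.0, 0.421], [-0.421, 0.0, 0.907], [-0.0, -1.0, -0.0]]
contact_force: [-0.2, -0.7, -1.7]
opening: 0.0273
time_s: 10.07
position: [0.5347, 0.0527, 0.1053]
orientation: [[0.907, -0.0, 0.421], [-0.421, 0.0, 0.907], [-0.0, -1.0, -0.0]]
contact_force: [0.4, 0.4, -1.5]
opening: 0.0273
[0.53467578 0.05271389 0.10529657] [ 0.38556707  0.44373247 -1.52425724] [-0.007282   -0.04057353 -0.01814642]
```

View pics/scene6c.png

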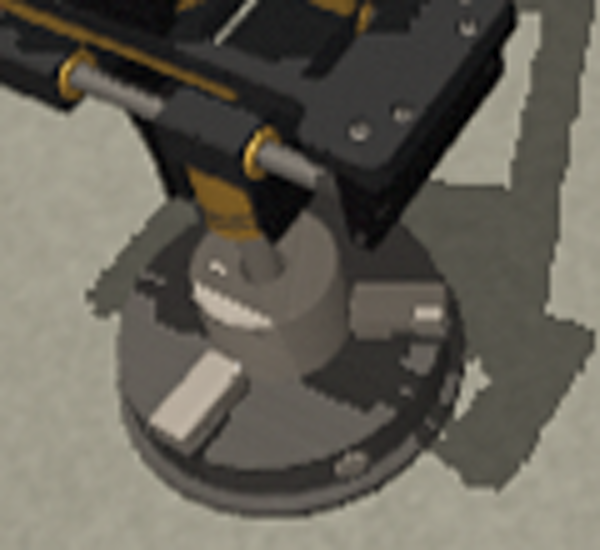

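View pics/wrist6c.png

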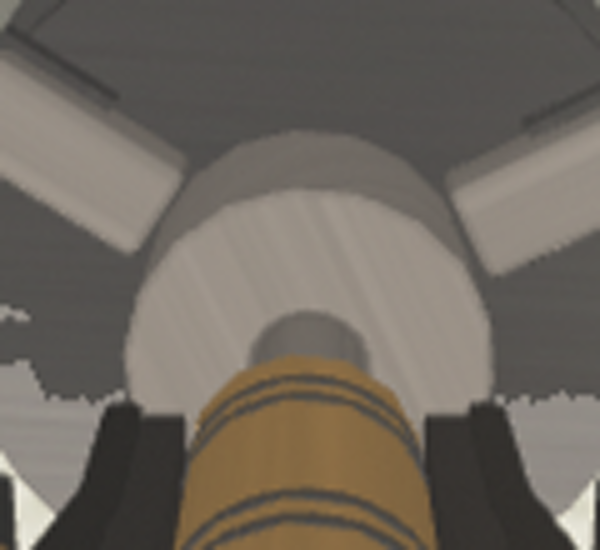

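```bash
python3 -m jog '[[0,0.03,0,0,0,0,10],[0,0.06,0,0,0,0,10],[0,0.06,0,0,0,0,10]]'; python3 -m jog '[[0,0.03,0,0,0,0,10],[0,0.06,0,0,0,0,10],[0,0.06,0,0,0,0,10]]'; python3 -m jog '[[0,0.03,0,0,0,0,10],[0,0.06,0,0,0,0,10],[0,0.06,0,0,0,0,10]]'
```

```text
time_s: 10.55
position: [0.5347, 0.0527, 0.1017]
orientation: [[0.907, -0.0, 0.421], [-0.421, 0.0, 0.907], [-0.0, -1.0, -0.0]]
contact_force: [-0.5, -0.1, -2.2]
opening: 0.0273
time_s: 10.92
position: [0.5347, 0.0527, 0.0981]
orientation: [[0.907, -0.0, 0.421], [-0.421, 0.0, 0.907], [-0.0, -1.0, -0.0]]
contact_force: [-0.7, 0.4, -1.6]
opening: 0.0269
time_s: 11.3
position: [0.5347, 0.0527, 0.0945]
orientation: [[0.907, -0.0, 0.421], [-0.421, -0.0, 0.907], [-0.0, -1.0, -0.0]]
contact_force: [-0.5, -0.0, -2.1]
opening: 0.027
```

```bash
python3 -m jog '[[0,0.03,0,0,0,0,10],[0,0.06,0,0,0,0,10],[0,0.06,0,0,0,0,10]]'; python3 -m jog '[[0,0.03,0,0,0,0,10],[0,0.06,0,0,0,0,10],[0,0.06,0,0,0,0,10]]'
```

```text
time_s: 11.68
position: [0.5347, 0.0527, 0.0909]
orientation: [[0.907, -0.0, 0.421], [-0.421, 0.0, 0.907], [-0.0, -1.0, -0.0]]
contact_force: [0.3, -0.4, -2.6]
opening: 0.0272
time_s: 12.05
position: [0.5347, 0.0527, 0.0873]
orientation: [[0.907, -0.0, 0.421], [-0.421, 0.0, 0.907], [-0.0, -1.0, -0.0]]
contact_force: [-0.5, 0.5, -1.9]
opening: 0.0271
```

```bash
python3 -m jog '[[0,0.02,0,0,0,0,10],[0,0.04,0,0,0,0,10],[0,0.04,0,0,0,0,10]]'; python3 -m jog '[[0,0.02,0,0,0,0,10],[0,0.04,0,0,0,0,10],[0,0.04,0,0,0,0,10]]'; python3 -m jog '[[0,0.02,0,0,0,0,10],[0,0.04,0,0,0,0,10],[0,0.04,0,0,0,0,10]]'
```

```text
time_s: 12.42
position: [0.5352, 0.0527, 0.0858]
orientation: [[0.907, 0.001, 0.421], [-0.421, -0.0, 0.907], [0.001, -1.0, 0.0]]
contact_force: [-1.4, 0.3, 5.3]
opening: 0.0269
time_s: 12.8
position: [0.5351, 0.0527, 0.0829]
orientation: [[0.907, 0.001, 0.421], [-0.421, -0.0, 0.907], [0.0, -1.0, 0.0]]
contact_force: [-1.5, -0.1, 4.1]
opening: 0.0269
time_s: 13.18
position: [0.5351, 0.0527, 0.0803]
orientation: [[0.907, 0.0, 0.421], [-0.421, 0.0, 0.907], [0.0, -1.0, 0.0]]
contact_force: [-1.4, -0.1, 4.0]
opening: 0.027
```

```bash
python3 -m jog '[[0,0.02,0,0,0,0,10],[0,0.04,0,0,0,0,10],[0,0.05,0,0,0,0,10],[0,0.05,0,0,0,0,10]]'; python3 -m jog '[[0,0.01,0,0,0,0,10],[0,0.02,0,0,0,0,10],[0,0.02,0,0,0,0,10]]'; 
```

```text
time_s: 13.68
position: [0.535, 0.0527, 0.0773]
orientation: [[0.907, 0.0, 0.421], [-0.421, 0.0, 0.907], [0.0, -1.0, 0.0]]
contact_force: [0.1, -0.6, 3.8]
opening: 0.0272
time_s: 14.05
position: [0.535, 0.0527, 0.0761]
orientation: [[0.907, 0.0, 0.421], [-0.421, -0.0, 0.907], [0.0, -1.0, 0.0]]
contact_force: [0.1, 1.0, 4.9]
opening: 0.0271
```

```bash
python3 -m jog '[[0,0.01,0,0,0,0,10],[0,0.01,0,0,0,0,10],[0,0.01,0,0,0,0,10]]'; python3 -m jog '[[0,0.01,0,0,0,0,10],[0,0.01,0,0,0,0,10],[0,0.01,0,0,0,0,10]]'; 
```

```text
time_s: 14.42
position: [0.535, 0.0527, 0.0755]
orientation: [[0.907, 0.0, 0.421], [-0.421, 0.0, 0.907], [0.0, -1.0, 0.0]]
contact_force: [0.4, -0.0, 3.1]
opening: 0.0277
time_s: 14.8
position: [0.5349, 0.0527, 0.0749]
orientation: [[0.907, 0.0, 0.421], [-0.421, 0.0, 0.907], [0.0, -1.0, 0.0]]
contact_force: [1.1, 0.4, 4.8]
opening: 0.0271
```

```bash
python3 -m jog '[[0,0.01,0,0,0,0,10],[0,0.01,0,0,0,0,10],[0,0.01,0,0,0,0,10]]'; python3 -m jog '[[0,0.01,0,0,0,0,10],[0,0.01,0,0,0,0,10],[0,0.01,0,0,0,0,10]]'; 
```

```text
time_s: 15.18
position: [0.535, 0.0527, 0.0745]
orientation: [[0.907, 0.0, 0.421], [-0.421, -0.0, 0.907], [0.0, -1.0, 0.0]]
contact_force: [-0.4, 0.2, 5.8]
opening: 0.0272
time_s: 15.55
position: [0.535, 0.0527, 0.0745]
orientation: [[0.907, 0.0, 0.421], [-0.421, -0.0, 0.907], [0.0, -1.0, -0.0]]
contact_force: [-2.5, -0.8, 9.1]
opening: 0.0269
```

```bash
python3 -m jog '[[0,0.003,0,0,0,0,10],[0,0.003,0,0,0,0,10],[0,0.003,0,0,0,0,10],[0,0.003,0,0,0,0,10]]'
python3 - <<'E'
from rig import ctrl, imaging
from h import *
o=ctrl.get_obs();print(o["position"],o["contact_force"],o["wrist_torque"])
for n in ["wrist","scene"]:
    p=imaging.capture(n);o=ctrl.get_obs();print(o["contact_force"],o["wrist_torque"])
    r=(slice(150,260),slice(265,385)) if n=="wrist" else (slice(180,290),slice(190,310))
    cv2.imwrite(f"pics/{n}7c.png",cv2.resize(p["image"][r][:,:,::-1],None,fx=5,fy=5,interpolation=cv2.INTER_CUBIC))
E
```

```text
time_s: 16.05
position: [0.535, 0.0527, 0.0745]
orientation: [[0.907, 0.0, 0.421], [-0.421, -0.0, 0.907], [0.0, -1.0, -0.0]]
contact_force: [-3.2, -0.1, 11.5]
opening: 0.0273
[0.53498504 0.05269261 0.07447785] [-3.16240267 -0.08654899 11.49500574] [-0.05887771  0.49001657 -0.00801037]
[-3.47930696  0.56643589 11.58378394] [0.03044775 0.4892965  0.00425936]
[-3.30989937 -0.03745726 11.3684056 ] [-0.0263224   0.46824805 -0.0060684 ]
```

View pics/scene7c.png

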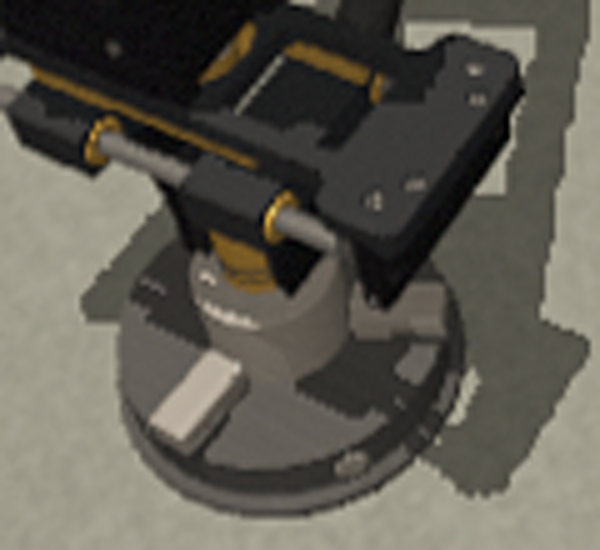

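View pics/wrist7c.png

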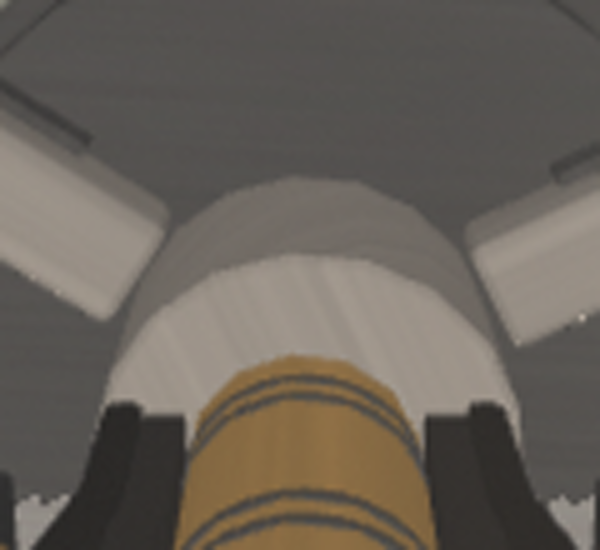

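```bash
python3 -m jog '[[0,-0.05,0,0,0,0,10],[0,-0.15,0,0,0,0,10],[0,-0.35,0,0,0,0,10],[0,-0.6,0,0,0,0,10],[0,-0.9,0,0,0,0,10],[0,-1.3,0,0,0,0,10],[0,-1.7,0,0,0,0,10],[0,-1.833,0,0,0,0,10],[0,-1.833,0,0,0,0,10],[0,-1.833,0,0,0,0,10]]'
python3 -m jog '[[-0.2,0,0.5,0,0,0,10],[-0.5,0,1.3,0,0,0,10],[-0.8,0,2.1,0,0,0,10],[-1.1,0,2.9,0,0,0,10],[-1.28,0,3.5,0,0,0,10],[-1.365,0,3.715,0,0,0,10],[-1.365,0,3.715,0,0,0,10],[-1.365,0,3.715,0,0,0,10]]'
python3 - <<'E'
from rig import ctrl, imaging
import pickle
from h import *
o=ctrl.get_obs();print(o["position"],o["contact_force"],o["wrist_torque"])
for n in ["wrist","scene"]:
    p=imaging.capture(n);pickle.dump((o,p),open(f"pics/{n}8.pkl","wb"))
    r=(slice(120,270),slice(245,405)) if n=="wrist" else (slice(160,290),slice(310,450))
    cv2.imwrite(f"pics/{n}8c.png",cv2.resize(p["image"][r][:,:,::-1],None,fx=4,fy=4,interpolation=cv2.INTER_CUBIC))
    if n=="wrist":
        W=cloud(p,p["T_tool_cam"])
        for v in range(204,285,4):
            row=W[v,300:352];z=row[:,2]
            m=(row[:,0]<0.01)&(row[:,1]<0.055)&(row[:,0]>-.02)&(abs(z)<.018)
            if m.sum()>3: print(v,m.sum(),row[m,0].min().round(4),np.median(row[m,1]).round(4),z[m].min().round(4),z[m].max().round(4))
        c=cloud(p,wristT(p,o)); 
        m=(abs(c[...,2]-.062)<.003)&(abs(c[...,0]-.554)<.05)&(abs(c[...,1]-.289)<.05)
        print(cv2.minAreaRect((c[m][:,:2]*1000).astype('f4')))
E
```

```text
time_s: 17.4
position: [0.5341, 0.0527, 0.1825]
orientation: [[0.907, -0.002, 0.421], [-0.421, 0.0, 0.907], [-0.002, -1.0, -0.001]]
contact_force: [0.5, -0.5, -3.0]
opening: 0.0271
time_s: 18.4
position: [0.5543, 0.288, 0.183]
orientation: [[0.907, -0.001, 0.422], [-0.422, -0.001, 0.907], [-0.0, -1.0, -0.001]]
contact_force: [-0.5, -0.5, -2.9]
opening: 0.0271
[0.55429277 0.2879869  0.18297596] [-0.49731895 -0.52570064 -2.86922526] [ 0.00025333 -0.0117783  -0.04055154]
216 8 -0.0068 0.0381 -0.0026 0.0022
220 15 -0.0074 0.0316 -0.0046 0.0049
224 25 -0.0153 0.0037 -0.0075 0.0065
228 35 -0.0156 -0.0013 -0.0098 0.0101
232 41 -0.0154 -0.0062 -0.0122 0.0112
236 48 -0.0153 -0.0107 -0.0143 0.0139
240 50 -0.015 -0.0158 -0.014 0.0136
244 51 -0.0152 -0.0205 -0.0138 0.0134
248 52 -0.0156 -0.0254 -0.0138 0.0133
252 52 -0.0153 -0.0299 -0.0137 0.0133
256 52 -0.0151 -0.0349 -0.0134 0.0128
260 52 -0.0155 -0.038 -0.0124 0.0123
264 52 -0.0142 -0.0404 -0.0121 0.0119
268 52 -0.012 -0.041 -0.0117 0.0115
((553.31005859375, 289.50860595703125), (66.30882263183594, 66.33943939208984), 27.571046829223633)
```

View pics/scene8c.png

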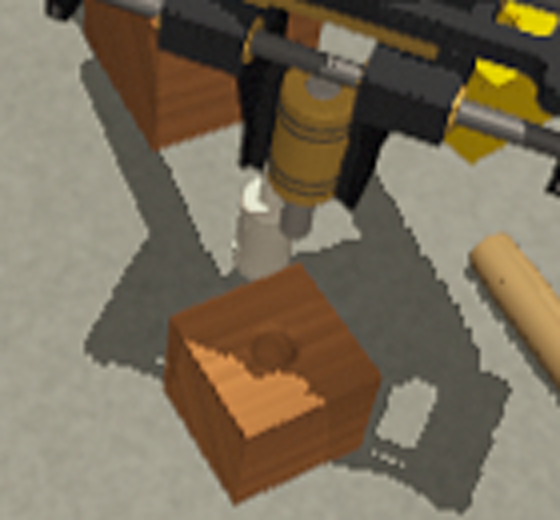

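View pics/wrist8c.png

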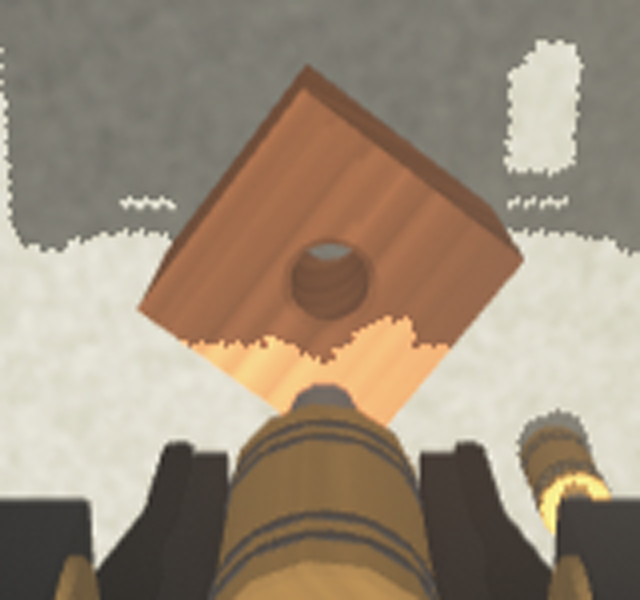

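```bash
python3 -m jog '[[-0.007,0,0.015,0,0,0,10],[-0.007,0.4,0.015,0,0,0,10],[-0.007,0.9,0.015,0,0,0,10],[-0.007,1.3,0.015,0,0,0,10],[-0.007,1.6,0.015,0,0,0,10],[-0.007,1.8,0.015,0,0,0,10],[-0.007,1.8,0.015,0,0,0,10],[-0.007,1.8,0.015,0,0,0,10],[-0.007,1.8,0.015,0,0,0,10]]'
python3 -m jog '[[0,0.02,0,0,0,0,10],[0,0.04,0,0,0,0,10],[0,0.06,0,0,0,0,10],[0,0.06,0,0,0,0,10],[0,0.06,0,0,0,0,10]]'
```

```text
time_s: 19.62
position: [0.5553, 0.2907, 0.0767]
orientation: [[0.907, 0.002, 0.421], [-0.421, 0.001, 0.907], [0.001, -1.0, 0.001]]
contact_force: [0.4, 0.1, -2.2]
opening: 0.027
time_s: 20.25
position: [0.5544, 0.2903, 0.0719]
orientation: [[0.907, -0.0, 0.421], [-0.421, -0.0, 0.907], [-0.0, -1.0, -0.0]]
contact_force: [-0.3, -0.6, -1.4]
opening: 0.027
```

```bash
python3 -m jog '[[0,0.02,0,0,0,0,10],[0,0.02,0,0,0,0,10],[0,0.02,0,0,0,0,10]]'; python3 -m jog '[[0,0.01,0,0,0,0,10],[0,0.01,0,0,0,0,10],[0,0.01,0,0,0,0,10]]'; python3 -m jog '[[0,0.01,0,0,0,0,10],[0,0.01,0,0,0,0,10],[0,0.01,0,0,0,0,10]]'
```

```text
time_s: 20.62
position: [0.5545, 0.2903, 0.0707]
orientation: [[0.907, -0.0, 0.421], [-0.421, -0.0, 0.907], [0.0, -1.0, -0.0]]
contact_force: [-0.9, -0.1, -2.4]
opening: 0.0272
time_s: 21.0
position: [0.5545, 0.2903, 0.0701]
orientation: [[0.907, -0.0, 0.421], [-0.421, 0.0, 0.907], [-0.0, -1.0, -0.0]]
contact_force: [-0.7, -0.3, -3.0]
opening: 0.0273
time_s: 21.38
position: [0.5544, 0.2904, 0.0695]
orientation: [[0.907, -0.0, 0.421], [-0.421, -0.0, 0.907], [-0.0, -1.0, -0.0]]
contact_force: [0.1, -0.1, -1.8]
opening: 0.0272
```

```bash
python3 -m jog '[[0,0.005,0,0,0,0,10],[0,0.005,0,0,0,0,10],[0,0.005,0,0,0,0,10]]'; python3 -m jog '[[0,0.005,0,0,0,0,10],[0,0.005,0,0,0,0,10],[0,0.005,0,0,0,0,10]]'
```

```text
time_s: 21.75
position: [0.5544, 0.2904, 0.0695]
orientation: [[0.907, -0.0, 0.421], [-0.421, -0.0, 0.907], [-0.0, -1.0, -0.0]]
contact_force: [-1.7, -0.5, 1.4]
opening: 0.0271
time_s: 22.12
position: [0.5545, 0.2904, 0.0695]
orientation: [[0.907, 0.0, 0.421], [-0.421, -0.0, 0.907], [0.0, -1.0, -0.0]]
contact_force: [-3.4, -1.8, 5.4]
opening: 0.0271
```

```bash
python3 -m jog '[[0,-0.006,0,0,0,0,10],[0,-0.006,0,0,0,0,10],[0,-0.006,0,0,0,0,36],[0,-0.006,0,0,0,0,40],[0,-0.006,0,0,0,0,50],[0,-0.006,0,0,0,0,70],[0,-0.006,0,0,0,0,90],[0,-0.006,0,0,0,0,90],[0,-0.006,0,0,0,0,90]]'
python3 -m jog '[[0,-0.3,0,0,0,0,90],[0,-0.8,0,0,0,0,90],[0,-1.5,0,0,0,0,90],[0,-2.3,0,0,0,0,90],[-0.5,-2.6,0,0,0,0,90],[-0.5,-2.6,0,0,0,0,90],[-0.5,-2.6,0,0,0,0,90]]'
python3 - <<'E'
from rig import ctrl, imaging
import pickle
from h import *
o=ctrl.get_obs();print(o["position"],o["contact_force"],o["opening"])
for n in ["wrist","scene","top"]:
    p=imaging.capture(n)
    r=dict(wrist=(slice(100,300),slice(225,425)),scene=(slice(180,310),slice(310,450)),top=(slice(110,230),slice(200,320)))[n]
    cv2.imwrite(f"pics/{n}9c.png",cv2.resize(p["image"][r][:,:,::-1],None,fx=4 if n!="wrist" else 3,fy=4 if n!="wrist" else 3,interpolation=cv2.INTER_CUBIC))
    cv2.imwrite(f"pics/{n}9.png",p["image"][:,:,::-1])
    c=cloud(p,wristT(p,o) if n=="wrist" else None)
    m=(c[...,2]>.1)&(c[...,2]<.12)&(abs(c[...,0]-.554)<.03)&(abs(c[...,1]-.289)<.03)
    if m.sum()>10: print(n,m.sum(),cv2.minEnclosingCircle((c[m][:,:2]*1000).astype('f4')),np.percentile(c[m][:,2],[50,90,99]))
E
```

```text
time_s: 23.25
position: [0.5545, 0.2904, 0.0693]
orientation: [[0.907, 0.0, 0.421], [-0.421, 0.0, 0.907], [0.0, -1.0, 0.0]]
contact_force: [-0.2, -0.3, -0.2]
opening: 0.0738
time_s: 24.12
position: [0.5273, 0.3028, 0.2256]
orientation: [[0.907, 0.001, 0.421], [-0.421, -0.0, 0.907], [0.001, -1.0, 0.0]]
contact_force: [0.5, 0.0, -0.4]
opening: 0.0783
[0.52734694 0.30282269 0.22556197] [ 0.48676451  0.02582122 -0.42505108] 0.07831449342423652
wrist 687 ((552.933837890625, 290.57086181640625), 14.277841567993164) [0.11057909 0.11153778 0.11260382]
scene 260 ((554.65234375, 288.5487365722656), 14.410058975219727) [0.11105842 0.11246674 0.11341056]
```

View pics/wrist9c.png

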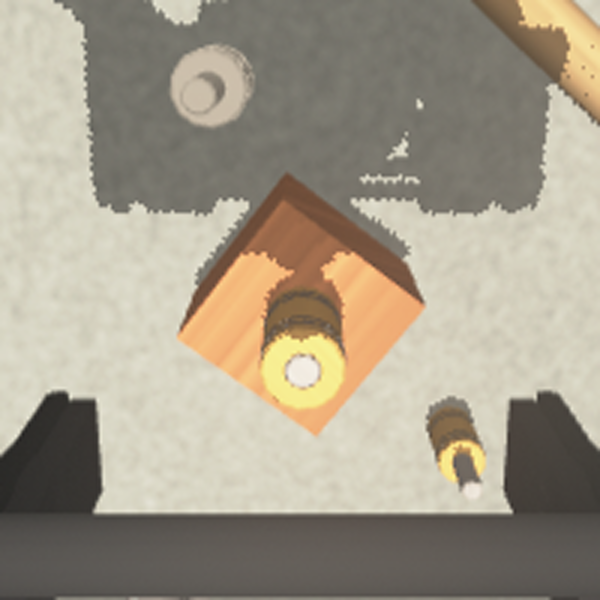

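View pics/scene9.png

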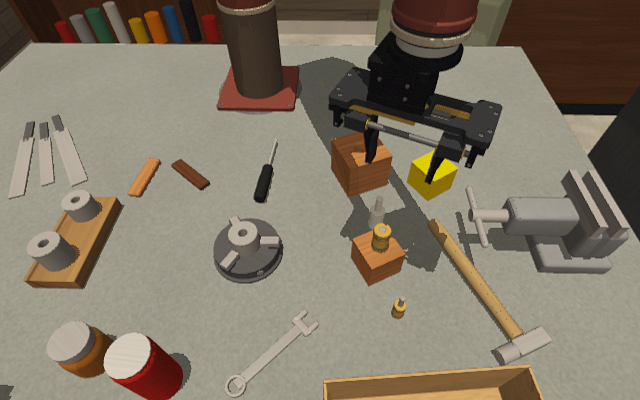

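```bash
python3 -c "
from rig import ctrl
print(ctrl.finish_job())"
```

```text
the job is handed in; nothing more can be done
None
```

I gauged the hub's blind hole with the depth gauge, put the gauge back in its stand, and handed the job in at about 24 s of the 61 s allowed.

- **Gauge and stand:** I used the larger brass gauge in the small wooden stand. The white gauge, the small brass one, and the yellow and large stands were left alone.
- **Gauging:** The rod entered the hole freely and bottomed about 11–12 mm before the foot seated. I then pressed the barrel down until it stopped with the foot on the hub's top face. The wrist read about 11.5 N, so roughly 13.5 N on the hub including the gauge's weight, which is within the 8–15 N asked for. There was also a sideways force of about 3 N while pressing.
- **Return:** I lifted the gauge straight out and lowered it into the stand until it touched. The tool height was the same as at pick-up (0.0695 m). The wrist reading then went to about 5 N upward, and I eased off before opening the fingers.
- **Last checks:** The pictures show the gauge upright and central in the stand, with its top at 0.111–0.113 m; fully down would be 0.112 m. The robot was clear of everything, and the other things on the bench looked unmoved.
- **Not checked:** I did not measure the rod's setting after gauging. It should be unchanged, because the stand's hole goes right through and nothing should have pushed on the rod.

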